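Hang the last paddle board on the drying tree

ROBOT

A 6-joint arm with a two-finger parallel gripper is mounted at the origin on the work surface; the furniture and walls round the work are solid. World frame = base frame: x ahead of the robot, y to its left, z up, the work surface at z = 0. Lengths are in m, angles in rad, forces in N, time in s.
With the tool pointing down it reaches from about 0.425 to 1.125 m from the base axis. Payload 14.9 kg.
Tool frame: the origin (TCP) lies midway between the tips of the shut fingers; the grasp point (between the pads) lies 19 mm behind it; z points along the fingers, y is the line along which they close (so a half turn about z gives the same grasp; the last joint's range is limited). The gripper opens to 91 mm and grips with 3 to 60 N. Pads are 32 mm wide; open, the fingers measure 118 mm over their backs; the gripper's body (76 mm by 178 mm) begins 60 mm behind the grasp point.
Start: joints at [-1.296, 0.379, 1.734, -0, 1.028, -0.033], TCP at [0.212, -0.667, 0.214] pointing down, gripper open.
Joint ranges: [-2.77, 2.77], [-0.74, 2.19], [0, 2.66], [-1.06, 4.2], [0.31, 2.87], [-3.08, 3.08]. Speed limits (rad/s): [1.89, 1.89, 2.39, 3.14, 3.14, 3.14].

INTERFACE

Orientations are given as a unit quaternion [x, y, z, w].
In Python, from rig import * gives the robot as it stands. The module is installed in compiled form; this text tells all that it offers.
- The arm moves only by the tool drive_tool, never from a script. Its argument "increments" is a list of rows, each a list of 4 numbers: the shift along the tool's x, y, z in mm, then the turn about the tool's z in degrees. A call has exactly 8 rows; each row shifts and turns the commanded pose from where the row before left it, along the tool's axes as they then stand; what a row does not reach is not made up. A row lasts 1/12 s, in which the tool goes at most 41.7 mm and 7.16 degrees, less where a joint would pass 70% of its speed; a pose out of reach is approached as far as the arm can. A call is refused whole if a number of a shift passes 41.7 or a number of a turn 7.16, either way. A call with a gripper value outside its range is refused whole. "gripper" is the closure, from -1 (fully open) to 1 (shut), set as the call begins (left out, the last holds). The fingers move at their own pace and stop on an object; the grip force is fixed at half the most. Time passes only in rows, so rows that do not move let the fingers close, or fill a call up. It gives the time, the measured TCP pose, the force, the opening and the grip force at its end, in the units of the state.
- get_state(): the state, without advancing time (a new reading comes with each control period).
- read_camera(name): name is "scene" or "side" or "wrist"; returns (picture, depth): 384x512x3 uint8, red, green, blue; 384x512 float32, m along the optical axis (not along the pixel's ray), 0 where there is no reading.
- camera_params(name): a dict with "fx", "fy", "cx", "cy" (pixels), "extrinsics" (4x4, takes a point from camera to world coordinates); the wrist camera has in their place "tool_from_camera" (4x4, takes a point from camera to tool coordinates, whose origin is the TCP and whose axes are the flange's). Camera axes: x right, y down, z forward; pixel columns grow to the right and rows downward; lengths in m; the calibration is good to about 2 mm. A picture is of the moment at which its call begins: read the wrist's pose just before it. camera_params takes no time and is no camera call.
- sign_off(): hands the job in; it is judged then, once.
The state is a dict: "time_s": time; "joint_positions": joint angles; "joint_velocities": joint speeds; "joint_efforts": joint torques, N m; "tool_pos": TCP position; "tool_rot": TCP orientation; "contact_force": force on the tool from outside, world axes, zero at the start; "torque": the same for the moment, N m; "gripper_width": finger opening in m; "grip_force": force on a finger pad.
Only numpy, scipy, OpenCV 4.12 (cv2) and the standard library are available. Lean on these libraries where they do the work, as an engineer would, in place of code of your own. Each camera call takes 0.05 s, during which the arm holds its last target. There are 200 camera calls.

TASK

Turn the drying tree on its spindle until its one free peg points at the near edge of the bench, towards you. Then lift the paddle board out of the slotted block and hang it by the hole in its neck on that free peg, well on so that it cannot slip off. The three boards already hanging must stay on their pegs, and the things lying about on the bench must be left where they are.

Things in the scene. Friction and masses are not known exactly. Their poses are not given: they have to be found in the camera images.
- tree_foot: fixed dark iron foot of the drying tree, 170 mm across, 24 mm high, screwed to the bench, with a steel spindle whose nut tops out at z = 0.248 m. Origin on the tree's vertical axis at bench height; its axes are always parallel to the world's
- tree_head: beech sleeve on the spindle (60 mm thick at the pegs, top at 0.236 m) with four pegs at right angles, 12 mm thick, rising outwards by 8 degrees, ends 150 mm from the axis. Turns all the way round, stiffly (about 2 N at a peg's end), stays where left. Hung boards sit 90 mm out, so the outer 50 mm of each peg is bare for pushing sideways. Origin on the axis at bench height; its -x lies along the free peg
- free_peg_tip (a point): end, on the centre line, of the one free peg: 150 mm from the tree's axis, 231 mm above the bench. The peg points at the near edge of the bench when this point lies straight in the -x direction from the tree's axis
- free_peg_root (a point): point on the free peg's centre line where it leaves the sleeve, 30 mm from the axis, 214 mm above the bench. The other three pegs lie at 90, 180 and 270 degrees from this one and each carries a board
- free_peg_seat (a point): point on the free peg's centre line 90 mm from the axis, 223 mm above the bench: a good place for the hung board (its hole may hang up to 35 mm farther out, or farther in as far as the sleeve)
- board: the loose pine paddle board to hang, about 0.12 kg, standing neck up in the block: 190 mm high, 95 mm wide, 15 mm thick. Origin at the middle of its bottom edge; z up, y across its width, x through its thickness. Lower 118 mm: rectangular body; above it the neck, 42 mm wide, which can be gripped across its width beside the hole so that the hole stays open (shoulder fillets of 12 mm)
- board_hole (a point): centre of the round hanging hole through the board's neck: 24 mm diameter, axis along the board's x, 168 mm above the bottom edge and 22 mm below the top. When the board hangs, the hole's centre is about 6 mm below the peg's centre line
- block: fixed slotted beech block, 122 mm (x) by 130 mm (y) by 55 mm high, origin under its centre; three slots run along its y, 38 mm apart, 18 mm wide, with floors 23 mm above the bench (32 mm deep); the board stands in the middle one
- round_board: loose paddle board with a round body 104 mm across, 185 mm long, hanging on the peg next after the free one, counter-clockwise seen from above. Origin at the middle of its bottom edge, z up. Do not knock it off
- spade_board: loose paddle board with a body that widens downwards to 100 mm, 182 mm long, hanging on the peg opposite the free one. Origin at the middle of its bottom edge, z up. Do not knock it off
- narrow_board: loose small rectangular paddle board 78 mm wide, 170 mm long, hanging on the peg next to the free one, clockwise seen from above. Origin at the middle of its bottom edge, z up. Do not knock it off
- sanding_block: loose cork-faced sanding block, 67x112x28 mm, lying on the bench; origin under its centre; leave alone
- try_square: loose try square, 166x107x16 mm, lying on the bench; origin under its centre; leave alone
- glue_bottle: loose glue bottle, 56 mm thick, 172 mm high, standing on the bench; origin under its centre; leave alone
- gouge: loose carving gouge, 257 mm long, lying on the bench; origin under its centre; leave alone

How it is judged:
By the outcome, as a careful person would: the job done as asked, in the order asked, and still so for the second after the job is handed in, with the robot touching nothing.
It also fails if it takes over 72 s, if anything falls off the work surface, if the arm or the gripper's body presses on something with over 40 N, if the wrist force passes 120 N, or if a joint passes its speed limit or range.

## Working session

There is one attempt and no reset: what is moved stays moved. The work goes in short steps, Python scripts to look and compute and a tool call to move; the robot and the scene stay as the last step left them, time stands still between calls to the robot, and variables do not carry over. Pictures are saved under pics/ and viewed, at most 10 in all, crops included, and the job is handed in when it is done.

Besides the shell and the picture viewer there is one more tool, called after "Call:" as name([rows], argument=value, ...), one row to a line, values as JSON. drive_tool: Moves the arm, as the interface text tells. Its arguments: {"type":"object","properties":{"increments":{"type":"array","items":{"type":"array","items":{"type":"number"}}},"gripper":{"type":"number"}},"required":["increments"]}

```bash
mkdir -p pics
cat > h.py <<'E'
from rig import *
import numpy as np, cv2
from scipy.spatial.transform import Rotation as R
def T():
    s=get_state(); M=np.eye(4); M[:3,:3]=R.from_quat(s["tool_rot"]).as_matrix(); M[:3,3]=s["tool_pos"]; return M
def look(n,save=None):
    M=T(); c=camera_params(n); im,d=read_camera(n)
    E=np.array(c["extrinsics"]) if "extrinsics" in c else M@np.array(c["tool_from_camera"])
    if save: cv2.imwrite("pics/"+save,im[:,:,::-1])
    v,u=np.mgrid[:d.shape[0],:d.shape[1]]
    P=np.stack([(u-c["cx"])/c["fx"]*d,(v-c["cy"])/c["fy"]*d,d],-1)@E[:3,:3].T+E[:3,3]
    P[d<=0]=np.nan
    return im,d,P,E,c
E
python3 - <<'E'
from h import *
for n in("scene","side"):
    im,d,P,E,c=look(n); np.savez(f"{n}.npz",im=im,P=P,E=E)
    print(n,E.round(3).tolist(),c["fx"],(d>0).mean())
    cv2.imwrite(f"pics/{n}0.png",im[:,:,::-1])
s=get_state();print(s); print(T().round(3))
E
```

```text
scene [[-0.849, -0.289, 0.442, -0.151], [-0.528, 0.493, -0.692, 1.123], [-0.018, -0.821, -0.571, 1.105], [0.0, 0.0, 0.0, 1.0]] 462.3085611333974 0.8403828938802084
side [[0.984, -0.061, 0.167, 0.299], [-0.177, -0.429, 0.886, -1.475], [0.018, -0.901, -0.433, 0.878], [0.0, 0.0, 0.0, 1.0]] 456.53460443187845 0.9960378011067709
{'time_s': 0.1, 'joint_positions': array([-1.29632913e+00,  3.79341512e-01,  1.73467836e+00, -6.50387723e-06,
        1.02850440e+00, -3.33101942e-02]), 'joint_velocities': array([ 0.00147975,  0.00128686, -0.00085464, -0.00133198,  0.00142207,
       -0.0015929 ]), 'joint_efforts': array([ 4.31299613e-04, -7.65038538e+01, -4.35291874e+01,  6.51821354e-02,
        3.98679811e-02, -1.97102929e-05]), 'tool_pos': array([ 0.21195595, -0.66679385,  0.21338587]), 'tool_rot': array([ 9.88182119e-01,  1.53283665e-01, -5.87945581e-05, -4.62088898e-04]), 'contact_force': array([-0.06192413, -0.35297487,  0.13584497]), 'torque': array([0.02278614, 0.02259518, 0.00918591]), 'grip_force': 0.0, 'gripper_width': 0.09087460841744883}
[[ 0.953  0.303 -0.     0.212]
 [ 0.303 -0.953  0.001 -0.667]
 [ 0.    -0.001 -1.     0.213]
 [ 0.     0.     0.     1.   ]]
```

View pics/scene0.png

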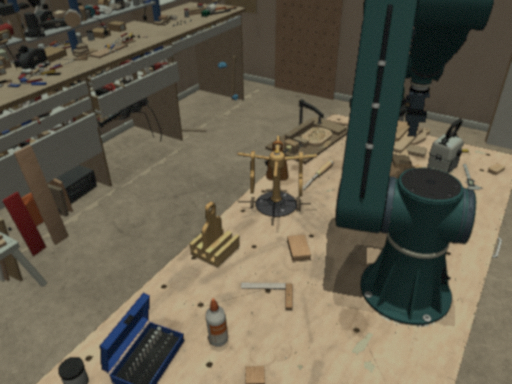

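View pics/side0.png

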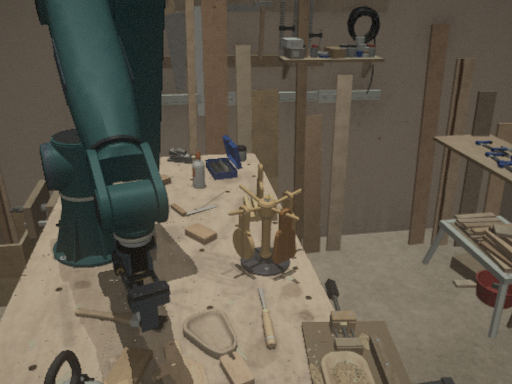

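The scene camera shows the tree at about (277,185), the block with its board at (213,235), the sanding block at (299,247) and the bottle at (216,323). In the side view the tree is at (266,225) with the board behind it at (260,185). Next I measure from the depth data.

Run:
```python
from h import *
a=np.load("scene.npz");b=np.load("side.npz")
def crop(im,u0,v0,w,h,k): return cv2.resize(im[v0:v0+h,u0:u0+w,::-1],None,fx=k,fy=k,interpolation=cv2.INTER_CUBIC)
A=crop(a["im"],180,130,150,140,3.9 and 4)[:,:400*2//2*2]; B=crop(b["im"],215,155,100,140,4)
A=cv2.resize(A,None,fx=.66,fy=.66);B=cv2.resize(B,(int(B.shape[1]*A.shape[0]/B.shape[0]),A.shape[0]))
cv2.imwrite("pics/crop1.png",np.hstack([A,B])); print(A.shape,B.shape)
for n,z in(("scene",a),("side",b)):
    P=z["P"]; 
    for (u,v) in ([(277,150),(243,154),(311,156),(210,207),(277,185),(277,210)] if n=="scene" else [(266,203),(237,212),(298,190),(244,192),(290,217),(260,170),(266,265)]):
        print(n,u,v,P[v,u].round(3))
# tree extents: points over z .2-.26
P=np.concatenate([a["P"].reshape(-1,3),b["P"].reshape(-1,3)])
m=(P[:,2]>.195)&(P[:,2]<.26)&(P[:,0]>.35)&(P[:,0]<1.2)&(abs(P[:,1])<.5)
# top view map
S=600; im=np.zeros((S,S,3),np.uint8)
for src,col in((a,(0,255,0)),(b,(0,0,255))):
    p=src["P"].reshape(-1,3); q=p[(p[:,2]>.02)&(p[:,2]<.3)]
    for x,y,zz in q:
        r=int((1.15-x)*750);c=int((.4-y)*750)
        if 0<=r<S and 0<=c<S:
            k=1 if zz>.19 else .4
            im[r,c]=np.maximum(im[r,c],(np.array(col)*k).astype(np.uint8))
cv2.imwrite("pics/top.png",im)
```

```text
(370, 396, 3) (370, 264, 3)
scene 277 150 [ 0.601 -0.234  0.223]
scene 243 154 [ 0.692 -0.135  0.228]
scene 311 156 [ 0.465 -0.251  0.228]
scene 210 207 [0.618 0.179 0.208]
scene 277 185 [ 0.572 -0.187  0.098]
scene 277 210 [ 0.547 -0.144  0.013]
side 266 203 [ 0.574 -0.208  0.233]
side 237 212 [ 0.475 -0.251  0.23 ]
side 298 190 [ 0.699 -0.132  0.235]
side 244 192 [0.595 0.367 0.002]
side 290 217 [ 0.628 -0.303  0.229]
side 260 170 [0.622 0.144 0.199]
side 266 265 [ 0.574 -0.237  0.018]
```

View pics/crop1.png

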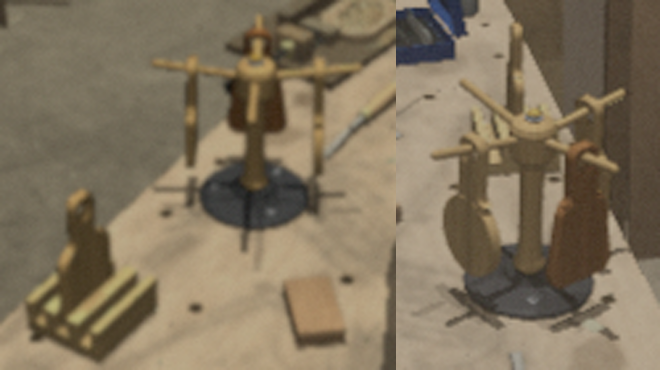

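View pics/top.png

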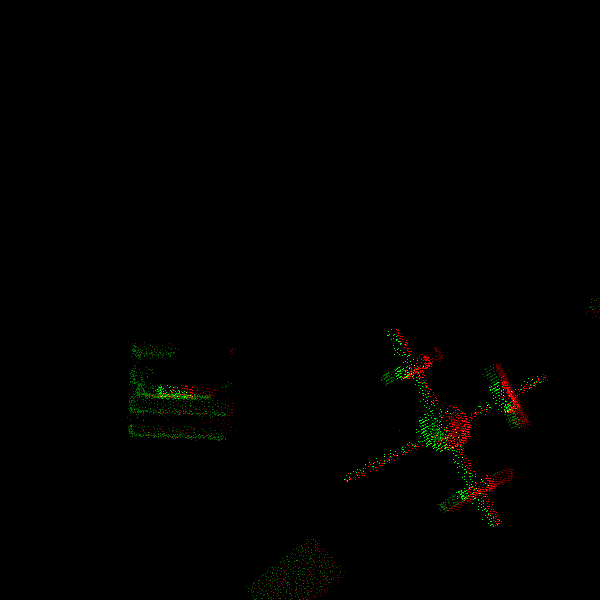

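The top map (x = 1.15−r/750, y = 0.4−c/750) shows the tree axis near (445,430). The free peg tip is near (345,480) and the board is at about (180,395). The free peg has to turn about 63° counter-clockwise. Next I refine these numbers.

```bash
cat >> h.py <<'E'
def tree(P,ax=np.array([.577,-.193])):
    p=P.reshape(-1,3); p=p[(p[:,2]>.2)&(p[:,2]<.25)]
    for _ in range(4):
        q=p[:,:2]-ax; r=np.hypot(*q.T); s=(r>.1)&(r<.165)
        a=np.degrees(np.arctan2(q[s,1],q[s,0])); 
        A=np.angle(np.exp(4j*np.radians(a)).mean())/4
        n=np.array([[-np.sin(A+k*np.pi/2),np.cos(A+k*np.pi/2)] for k in range(2)])
        d=q[s]@n.T; m=abs(d)<.02
        ax=ax+n.T@np.array([np.median(d[m[:,0],0]),np.median(d[m[:,1],1])])
    return ax,np.degrees(A)
def goto(x,y,z,yaw):  # remaining move, in tool axes of the present pose (mm) and turn (deg)
    M=T(); d=M[:3,:3].T@(np.array([x,y,z])-M[:3,3])*1e3
    y0=np.degrees(np.arctan2(M[1,0],M[0,0])); print("pos",M[:3,3].round(4),"yaw %.1f"%y0,"-> tool mm",d.round(1),"turn %.1f"%(y0-yaw))
E
python3 - <<'E'
from h import *
a=np.load("scene.npz")["P"];b=np.load("side.npz")["P"]
for Q in (a,b,np.concatenate([a,b])):
    print("tree",tree(Q))
    p=Q.reshape(-1,3); s=p[(abs(p[:,0]-.62)<.045)&(abs(p[:,1]-.16)<.09)&(p[:,2]>.07)&(p[:,2]<.25)]
    n=s[s[:,2]>.165]
    print(len(s),"x",np.percentile(s[:,0],[2,50,98]).round(3),"y",np.percentile(s[:,1],[1,99]).round(3),"neck x",np.percentile(n[:,0],[2,50,98]).round(3),"y",np.percentile(n[:,1],[1,99]).round(3),"top",n[:,2].max())
goto(.52,-.08,.32,-63)
print(np.array(camera_params("wrist")["tool_from_camera"]).round(3))
E
```

```text
tree (array([ 0.57839021, -0.19020515]), np.float64(27.38977855670228))
564 x [0.618 0.623 0.636] y [0.125 0.217] neck x [0.619 0.625 0.636] y [0.147 0.192] top 0.21430431352052848
tree (array([ 0.57897409, -0.19869689]), np.float64(27.300269987422894))
210 x [0.619 0.623 0.635] y [0.114 0.208] neck x [0.62  0.626 0.635] y [0.137 0.188] top 0.21539493597448633
tree (array([ 0.57802112, -0.19484552]), np.float64(27.419810669257313))
774 x [0.618 0.623 0.636] y [0.116 0.217] neck x [0.619 0.625 0.636] y [0.139 0.191] top 0.21539493597448633
pos [ 0.212  -0.6668  0.2134] yaw 17.6 -> tool mm [ 471.3 -466.  -106.2] turn 80.6
[[-0.001 -0.969 -0.246  0.07 ]
 [ 1.    -0.001 -0.001 -0.001]
 [ 0.001 -0.246  0.969 -0.171]
 [ 0.     0.     0.     1.   ]]
```

Call:
drive_tool([
  [0,0,-36,0],
  [0,0,-36,0],
  [0,0,-36,0],
  [28.5,-28.5,0,0],
  [28.5,-28.5,0,0],
  [28.5,-28.5,0,0],
  [28.5,-28.5,0,0],
  [28.5,-28.5,0,0],
], gripper=-1)

```text
time_s: 0.77
tool_pos: [0.305, -0.4862, 0.3216]
tool_rot: [0.988, 0.153, -0.0, -0.0]
contact_force: [0.9, -0.5, -0.1]
gripper_width: 0.0911
grip_force: 0.0
```

Call:
drive_tool([
  [28.5,-28.5,0,0],
  [28.5,-28.5,0,0],
  [28.5,-28.5,0,0],
  [28.5,-28.5,0,0],
  [28.5,-28.5,0,0],
  [28.5,-28.5,0,0],
  [28.5,-28.5,0,0],
  [28.5,-28.5,0,0],
])

```text
time_s: 1.43
tool_pos: [0.4532, -0.1998, 0.3219]
tool_rot: [0.988, 0.153, 0.0, 0.0]
contact_force: [2.0, -0.4, 0.9]
gripper_width: 0.0911
grip_force: 0.0
```

Call:
drive_tool([
  [0,0,0,7.1],
  [0,0,0,7.1],
  [0,0,0,7.1],
  [0,0,0,7.1],
  [0,0,0,7.1],
  [0,0,0,7.1],
  [0,0,0,7.1],
  [0,0,0,7.1],
])

```text
time_s: 2.1
tool_pos: [0.4527, -0.2017, 0.3217]
tool_rot: [0.941, -0.338, -0.0, -0.0]
contact_force: [0.3, 0.6, -0.3]
gripper_width: 0.0914
grip_force: 0.0
```

Call:
drive_tool([
  [0,0,0,7.1],
  [0,0,0,7.1],
  [0,0,0,7.1],
  [0,0,0,2.5],
  [0,0,0,0],
  [0,0,0,0],
  [0,0,0,0],
  [0,0,0,0],
])

```text
time_s: 2.77
tool_pos: [0.4528, -0.2017, 0.3218]
tool_rot: [0.853, -0.522, -0.0, -0.0]
contact_force: [0.2, 0.4, -1.0]
gripper_width: 0.0913
grip_force: 0.0
```

Run:
```python
from h import *
goto(.519,-.08,.32,-62.6)
```

```text
pos [ 0.4528 -0.2017  0.3218] yaw -62.9 -> tool mm [ -78.2 -114.4    1.9] turn -0.3
```

Call:
drive_tool([
  [-19.5,-28.6,0,0],
  [-19.5,-28.6,0,0],
  [-19.5,-28.6,0,0],
  [-19.5,-28.6,0,0],
  [0,0,0,0],
  [0,0,0,0],
  [0,0,0,0],
  [0,0,0,0],
])

```text
time_s: 3.43
tool_pos: [0.519, -0.081, 0.3219]
tool_rot: [0.853, -0.522, -0.0, 0.0]
contact_force: [-0.5, 0.3, -0.0]
gripper_width: 0.0912
grip_force: 0.0
```

Run:
```python
from h import *
im,d,P,E,c=look("wrist","w1.png")
p=P.reshape(-1,3);ax=np.array([.578,-.194]);q=p[:,:2]-ax;r=np.hypot(*q.T)
a=np.degrees(np.arctan2(q[:,1],q[:,0]))
m=(p[:,2]>.2)&(p[:,2]<.25)&(r>.045)&(r<.17)&(abs(a-117)<35)
s=p[m];print(len(s),s[:,2].max(),"rmax",r[m].max())
vx,vy,x0,y0=cv2.fitLine(s[:,:2].astype(np.float32),cv2.DIST_HUBER,0,.001,.001).ravel()
print("dir",np.degrees(np.arctan2(vy,vx)),x0,y0,"axis offset from line",(vx*(ax[1]-y0)-vy*(ax[0]-x0)))
m=(p[:,2]>.23)&(r<.05)&(p[:,2]<.26); print("sleeve",m.sum(),np.percentile(p[m],[2,98],axis=0).round(3).tolist())
goto(.519,-.08,.2,-62.6)
```

```text
1574 0.23878234591780056 rmax 0.148272709169883
dir -62.732834 0.53791565 -0.109017 axis offset from line -0.0033039530000757295
sleeve 3959 [[0.557, -0.216, 0.231], [0.605, -0.169, 0.248]]
pos [ 0.519  -0.0811  0.322 ] yaw -63.0 -> tool mm [ -1.   -0.5 122. ] turn -0.4
```

View pics/w1.png

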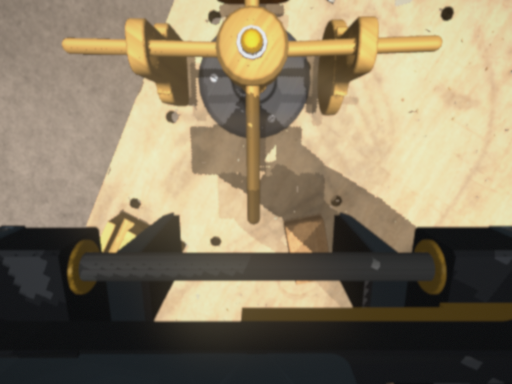

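Call:
drive_tool([
  [0,0,40,0],
  [0,0,40,0],
  [0,0,40,0],
  [0,0,0,0],
  [0,0,0,0],
  [0,0,0,0],
  [0,0,0,0],
  [0,0,0,0],
])

```text
time_s: 4.15
tool_pos: [0.5206, -0.0807, 0.2043]
tool_rot: [0.853, -0.522, 0.002, -0.001]
contact_force: [0.0, 0.2, 0.7]
gripper_width: 0.0912
grip_force: 0.0
```

Call:
drive_tool([
  [0,0,0,0],
  [0,0,0,0],
  [0,0,0,0],
  [0,0,0,0],
  [0,0,0,0],
  [0,0,0,0],
  [0,0,0,0],
  [0,0,0,0],
], gripper=0.47)

```text
time_s: 4.82
tool_pos: [0.5193, -0.0803, 0.2019]
tool_rot: [0.853, -0.522, -0.0, 0.0]
contact_force: [-0.5, 0.1, 0.2]
gripper_width: 0.0406
grip_force: 0.0
```

Call:
drive_tool([
  [0.1,4.4,0,-1.97],
  [0.1,4.4,0,-1.97],
  [0.3,8.8,0,-3.94],
  [0.3,8.8,0,-3.94],
  [0.3,8.8,0,-3.94],
  [0.3,8.8,0,-3.94],
  [0.3,8.8,0,-3.94],
  [0.3,8.8,0,-3.94],
])

```text
time_s: 5.48
tool_pos: [0.4733, -0.1205, 0.2021]
tool_rot: [0.953, -0.302, 0.001, -0.0]
contact_force: [3.2, 1.1, -0.5]
gripper_width: 0.0243
grip_force: 1.1
```

Call:
drive_tool([
  [0.3,8.8,0,-3.94],
  [0.3,8.8,0,-3.94],
  [0.3,8.8,0,-3.94],
  [0.3,8.8,0,-3.94],
  [0.3,8.8,0,-3.94],
  [0.3,8.8,0,-3.94],
  [0.2,6.6,0,-2.95],
  [0,0,0,0],
])

```text
time_s: 6.15
tool_pos: [0.451, -0.1756, 0.202]
tool_rot: [0.997, -0.076, 0.0, 0.0]
contact_force: [0.2, -0.0, 0.6]
gripper_width: 0.0241
grip_force: 0.0
```

Run:
```python
from h import *
goto(.453,-.1925,.202,0)
s=get_state(); print(s["gripper_width"],s["contact_force"],s["joint_positions"].round(2))
```

```text
pos [ 0.451  -0.1756  0.202 ] yaw -8.7 -> tool mm [ 4.5 16.4  0. ] turn -8.7
0.024116747042990133 [ 0.15934645 -0.02318296  0.62956852] [-0.42  0.05  2.17 -0.    0.92  1.3 ]
```

Call:
drive_tool([
  [2,8.2,0,-4.35],
  [1.9,8.4,0,-4.35],
  [0,0,0,0],
  [0,0,0,0],
  [0,0,0,0],
  [0,0,0,0],
  [0,0,0,0],
  [0,0,0,0],
], gripper=0.7)

```text
time_s: 6.82
tool_pos: [0.453, -0.1915, 0.202]
tool_rot: [1.0, -0.001, 0.0, 0.0]
contact_force: [-0.7, -0.8, -0.3]
gripper_width: 0.0137
grip_force: 0.0
```

Run:
```python
from h import *
goto(.453,-.1925,.202,0)
for n in("scene","side"):
    im,d,P,E,c=look(n); print(n,tree(P,np.array([.581,-.1925])))
s=get_state(); print(s["gripper_width"],s["contact_force"])
```

```text
pos [ 0.453  -0.1915  0.202 ] yaw -0.1 -> tool mm [-0.  1. -0.] turn -0.1
scene (array([ 0.5775358 , -0.17757003]), np.float64(-0.6027194286325919))
side (array([ 0.57706073, -0.20683797]), np.float64(0.03954321302284959))
0.013616012494866749 [-0.68906242 -0.6905267  -0.45744303]
```

Call:
drive_tool([
  [0,1,0,0],
  [0,0,0,0],
  [0,0,0,0],
  [0,0,0,0],
  [0,0,0,0],
  [0,0,-40,0],
  [0,0,-40,0],
  [0,0,-40,0],
], gripper=-0.3)

```text
time_s: 7.58
tool_pos: [0.4524, -0.1925, 0.3232]
tool_rot: [1.0, -0.001, -0.001, -0.0]
contact_force: [0.7, -0.0, 0.1]
gripper_width: 0.0588
grip_force: 0.0
```

```bash
cat >> h.py <<'E'
def peg(P,ax=np.array([.581,-.1925])):
    p=P.reshape(-1,3)
    q=p[:,:2]-ax;r=np.hypot(*q.T); m=(p[:,2]>.2)&(p[:,2]<.25)&(r>.045)&(r<.17)&(q[:,0]<0)&(abs(q[:,1])<.04)
    s=p[m]; vx,vy,x0,y0=cv2.fitLine(s[:,:2].astype(np.float32),cv2.DIST_HUBER,0,.001,.001).ravel()
    t=s[s[:,0]<s[:,0].min()+.015]
    print("peg n",len(s),"angle",np.degrees(np.arctan2(vy/vx,1)),"y at tip",y0+vy/vx*(.431-x0),"y at seat",y0+vy/vx*(.491-x0),"xmin",s[:,0].min(),"top z near tip",np.percentile(t[:,2],90))
    m=(p[:,2]>.23)&(r<.05)&(p[:,2]<.26); print("sleeve",np.percentile(p[m],[2,98],axis=0).round(3).tolist())
E
python3 - <<'E'
from h import *
im,d,P,E,c=look("wrist","w2.png"); peg(P)
goto(.626,.166,.32,0)
E
```

```text
peg n 1558 angle -1.0391458 y at tip -0.19013672 y at seat -0.19122504 xmin 0.43267037720804835 top z near tip 0.23646151259134104
sleeve [[0.557, -0.217, 0.231], [0.605, -0.169, 0.248]]
pos [ 0.4554 -0.1939  0.3316] yaw -0.1 -> tool mm [ 169.9 -360.2   11.6] turn -0.1
```

Call:
drive_tool([
  [17,-36,0,0],
  [17,-36,0,0],
  [17,-36,0,0],
  [17,-36,0,0],
  [17,-36,0,0],
  [17,-36,0,0],
  [17,-36,0,0],
  [17,-36,0,0],
], gripper=-1)

```text
time_s: 8.3
tool_pos: [0.5899, 0.0971, 0.3219]
tool_rot: [1.0, -0.001, 0.0, 0.0]
contact_force: [-0.2, -0.7, -0.5]
gripper_width: 0.0915
grip_force: 0.0
```

Call:
drive_tool([
  [17,-36,0,0],
  [17,-36,0,0],
  [0,0,0,0],
  [0,0,0,0],
  [0,0,0,0],
  [0,0,0,0],
  [0,0,0,0],
  [0,0,0,0],
])

```text
time_s: 8.97
tool_pos: [0.6234, 0.166, 0.3222]
tool_rot: [1.0, -0.001, 0.0, -0.0]
contact_force: [-0.1, -0.0, -0.4]
gripper_width: 0.091
grip_force: 0.0
```

Run:
```python
from h import *
goto(.626,.166,.32,0)
im,d,P,E,c=look("wrist","w3.png")
p=P.reshape(-1,3)
s=p[(abs(p[:,0]-.625)<.04)&(abs(p[:,1]-.166)<.09)&(p[:,2]<.225)]
for lo,hi in((.207,.22),(.14,.207),(.1,.14)):
    t=s[(s[:,2]>lo)&(s[:,2]<hi)]
    if len(t): print(lo,len(t),np.percentile(t,[1,50,99],axis=0).round(4).tolist())
```

```text
pos [0.6234 0.166  0.3222] yaw -0.2 -> tool mm [2.6 0.  2.2] turn -0.2
0.207 587 [[0.6232, 0.1502, 0.2071], [0.6309, 0.1676, 0.2125], [0.6378, 0.186, 0.2147]]
0.14 699 [[0.6231, 0.1345, 0.1402], [0.6364, 0.1676, 0.1647], [0.6384, 0.2008, 0.2067]]
0.1 574 [[0.6222, 0.1211, 0.1004], [0.6366, 0.1677, 0.1298], [0.6393, 0.2129, 0.1398]]
```

View pics/w3.png

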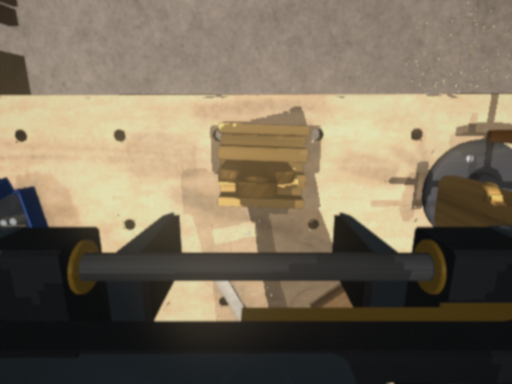

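The wrist view shows the board upright at (265,188) in the middle slot, centred between the fingers. Its measured centre is (0.6305, 0.168).

Call:
drive_tool([
  [7,-2,20,-0.2],
  [0,0,35,0],
  [0,0,35,0],
  [0,0,35,0],
  [0,0,25,0],
  [0,0,0,0],
  [0,0,0,0],
  [0,0,0,0],
])

```text
time_s: 9.68
tool_pos: [0.6316, 0.1689, 0.1739]
tool_rot: [1.0, 0.001, 0.001, -0.0]
contact_force: [-0.2, -0.7, 0.5]
gripper_width: 0.0912
grip_force: 0.0
```

Call:
drive_tool([
  [0,0,0,0],
  [0,0,0,0],
  [0,0,0,0],
  [0,0,0,0],
  [0,0,0,0],
  [0,0,0,0],
  [0,0,0,0],
  [0,0,0,0],
], gripper=1)

```text
time_s: 10.35
tool_pos: [0.6306, 0.1689, 0.1719]
tool_rot: [1.0, 0.001, -0.0, 0.0]
contact_force: [0.9, 0.3, -0.7]
gripper_width: 0.0421
grip_force: 30.0
```

Call:
drive_tool([
  [0,0,0,0],
  [0,0,0,0],
  [0,0,0,0],
  [0,0,0,0],
  [0,0,-3,0],
  [0,0,-3,0],
  [0,0,-3,0],
  [0,0,-3,0],
])

```text
time_s: 11.02
tool_pos: [0.6307, 0.169, 0.1844]
tool_rot: [1.0, 0.001, 0.0, -0.0]
contact_force: [0.1, -0.2, -1.2]
gripper_width: 0.0422
grip_force: 30.0
```

Call:
drive_tool([
  [0,0,-15,0],
  [0,0,-16,0],
  [0,0,-16,0],
  [-12,15,0,0],
  [-20,24,0,0],
  [-22,27,0,0],
  [-22,27,0,0],
  [-22,27,0,0],
])

```text
time_s: 11.68
tool_pos: [0.5319, 0.0479, 0.232]
tool_rot: [1.0, 0.001, 0.0, 0.0]
contact_force: [0.2, -1.1, -1.4]
gripper_width: 0.0416
grip_force: 30.0
```

Call:
drive_tool([
  [-22,27,0,0],
  [-22,27,0,0],
  [-20,25,0,0],
  [-19,20,0,0],
  [-15,15,0,0],
  [-15,15,0,0],
  [0,0,0,0],
  [0,0,0,0],
])

```text
time_s: 12.35
tool_pos: [0.4201, -0.081, 0.232]
tool_rot: [1.0, 0.0, 0.001, 0.0]
contact_force: [1.1, 0.3, -1.0]
gripper_width: 0.0419
grip_force: 30.0
```

Run:
```python
from h import *
goto(.405,-.192,.215,0)
s=get_state(); print(s["gripper_width"],s["grip_force"],s["joint_positions"].round(2))
```

```text
pos [ 0.4201 -0.081   0.232 ] yaw 0.0 -> tool mm [-15.1 111.   17. ] turn 0.0
0.04186306530194389 29.97263850644231 [-0.24 -0.1   2.25  0.    0.99  1.33]
```

Call:
drive_tool([
  [-4,28,0,0],
  [-4,28,0,0],
  [-4,28,0,0],
  [-3,27,0,0],
  [0,0,10,0],
  [0,0,10,0],
  [0,0,0,0],
  [0,0,0,0],
])

```text
time_s: 13.02
tool_pos: [0.4052, -0.1904, 0.2103]
tool_rot: [1.0, 0.001, -0.001, -0.0]
contact_force: [-1.3, -0.3, -1.2]
gripper_width: 0.0419
grip_force: 29.7
```

Run:
```python
from h import *
goto(.405,-.192,.212,0)
im,d,P,E,c=look("wrist"); 
A=cv2.resize(im[0:260,100:420,::-1],None,fx=1.25,fy=1.25)
im,d,P2,E,c2=look("side")
B=cv2.resize(im[165:255,200:310,::-1],(397,325),interpolation=cv2.INTER_CUBIC)
cv2.imwrite("pics/pre.png",np.hstack([A,B])); print(A.shape)
peg(P)
p=P.reshape(-1,3); s=p[(p[:,0]<.425)&(p[:,0]>.38)&(abs(p[:,1]+.192)<.035)&(p[:,2]>.21)&(p[:,2]<.27)]
print(len(s),np.percentile(s,[1,50,99],axis=0).round(4).tolist() if len(s) else 0)
p=P2.reshape(-1,3); s=p[(p[:,0]<.425)&(p[:,0]>.38)&(abs(p[:,1]+.192)<.08)&(p[:,2]>.06)&(p[:,2]<.16)]
print("body",len(s),np.percentile(s,[1,50,99],axis=0).round(4).tolist() if len(s) else 0)
```

```text
pos [ 0.4052 -0.1904  0.2103] yaw 0.2 -> tool mm [-0.2  1.6 -1.7] turn 0.2
(325, 400, 3)
peg n 7280 angle -2.2544727 y at tip -0.18898205 y at seat -0.19134414 xmin 0.4110630167547049 top z near tip 0.24507129615298903Traceback (most recent call last):
  File "<stdin>", line 8, in <module>
  File "h.py", line 33, in peg
    m=(p[:,2]>.23)&(r<.05)&(p[:,2]<.26); print("sleeve",np.percentile(p[m],[2,98],axis=0).round(3).tolist())
                                                        ~~~~~~~~~~~~~^^^^^^^^^^^^^^^^^^^^
    return _quantile_unchecked(
        a, q, axis, out, overwrite_input, method, keepdims, weights)
    return _ureduce(a,
                    func=_quantile_ureduce_func,
    ...<5 lines>...
                    overwrite_input=overwrite_input,
                    method=method)
    r = func(a, **kwargs)
    result = _quantile(arr,
                       quantiles=q,
    ...<2 lines>...
                       out=out,
                       weights=wgt)
    slices_having_nans = np.isnan(arr[-1, ...])
                                  ~~~^^^^^^^^^
IndexError: index -1 is out of bounds for axis 0 with size 0
```

View pics/pre.png

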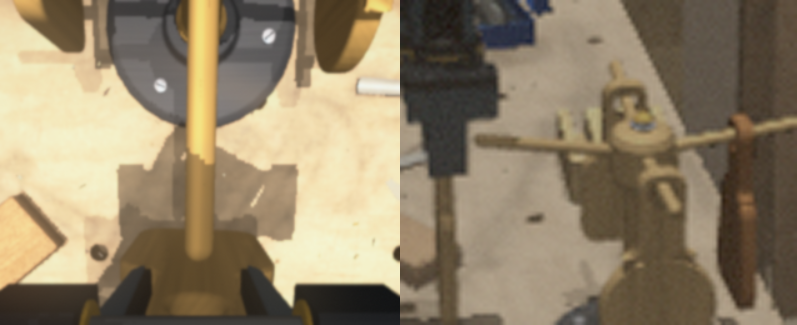

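The wrist crop shows the free peg (column 200) lined up with the board neck (150–245), with the tip just ahead of the hole. I insert along the peg's slope.

Call:
drive_tool([
  [6,0,-0.5,0],
  [6,0,0,0],
  [6,0,0,0],
  [6,0,0,0],
  [6,0,0.8,0],
  [6,0,0.8,0],
  [6,0,0.8,0],
  [0,0,0,0],
])

```text
time_s: 13.78
tool_pos: [0.4483, -0.1914, 0.2089]
tool_rot: [1.0, 0.001, 0.0, -0.0]
contact_force: [0.1, 0.4, -1.6]
gripper_width: 0.0415
grip_force: 29.7
```

Run:
```python
from h import *
goto(.487,-.1915,.2042,0)
s=get_state(); print(s["contact_force"],s["torque"],s["grip_force"])
im,d,P,E,c=look("wrist"); A=cv2.resize(im[0:260,100:420,::-1],None,fx=1.25,fy=1.25)
im,d,P2,E,c2=look("side")
B=cv2.resize(im[165:255,200:310,::-1],(397,325),interpolation=cv2.INTER_CUBIC)
cv2.imwrite("pics/ins.png",np.hstack([A,B]))
```

```text
pos [ 0.4483 -0.1914  0.2089] yaw 0.1 -> tool mm [38.7  0.2  4.7] turn 0.1
[ 0.06592562  0.44848261 -1.62514827] [0.03930313 0.08927246 0.00635896] 29.70991250127554
```

View pics/ins.png

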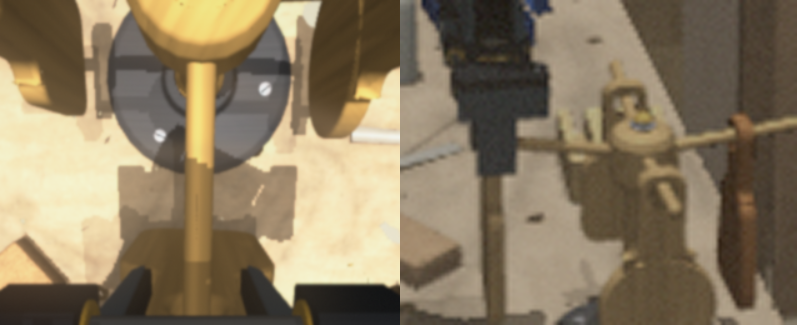

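The peg is through the hole with no contact force. I carry on to the seat and lower the board.

Call:
drive_tool([
  [6,0,0.8,0],
  [7,0,1,0],
  [7,0,1,0],
  [7,0,1,0],
  [7,0,1,0],
  [5,0,0.7,0],
  [0,0,0,0],
  [0,0,0,0],
])

```text
time_s: 14.55
tool_pos: [0.4863, -0.1912, 0.2033]
tool_rot: [1.0, 0.001, -0.0, -0.0]
contact_force: [-0.3, -0.6, -2.3]
gripper_width: 0.0419
grip_force: 29.7
```

Call:
drive_tool([
  [0,0,1.5,0],
  [0,0,1.5,0],
  [0,0,1,0],
  [0,0,1,0],
  [0,0,0,0],
  [0,0,0,0],
  [0,0,0,0],
  [0,0,0,0],
])

```text
time_s: 15.22
tool_pos: [0.4863, -0.1914, 0.1986]
tool_rot: [1.0, 0.001, 0.0, 0.0]
contact_force: [-0.2, -0.8, -2.1]
gripper_width: 0.0417
grip_force: 29.7
```

Call:
drive_tool([
  [0,0,0.5,0],
  [0,0,0.5,0],
  [0,0,0,0],
  [0,0,0,0],
  [0,0,0,0],
  [0,0,0,0],
  [0,0,0,0],
  [0,0,0,0],
])

```text
time_s: 15.88
tool_pos: [0.4864, -0.1914, 0.1978]
tool_rot: [1.0, 0.001, 0.0, 0.0]
contact_force: [-1.9, 0.9, 4.9]
gripper_width: 0.0421
grip_force: 29.7
```

Call:
drive_tool([
  [0,0,0,0],
  [0,0,0,0],
  [0,0,0,0],
  [0,0,0,0],
  [0,0,0,0],
  [0,0,0,0],
  [0,0,0,0],
  [0,0,0,0],
], gripper=-0.4)

```text
time_s: 16.55
tool_pos: [0.4863, -0.1913, 0.1975]
tool_rot: [1.0, 0.001, 0.0, -0.0]
contact_force: [0.5, 0.6, -0.5]
gripper_width: 0.0638
grip_force: 0.0
```

Call:
drive_tool([
  [0,0,0,0],
  [0,0,0,0],
  [0,0,-10,0],
  [0,0,-20,0],
  [0,0,-30,0],
  [0,0,-35,0],
  [0,0,-35,0],
  [0,0,0,0],
])

```text
time_s: 17.22
tool_pos: [0.4887, -0.1924, 0.3352]
tool_rot: [1.0, 0.001, 0.004, 0.002]
contact_force: [1.7, -0.9, 1.4]
gripper_width: 0.0635
grip_force: 0.0
```

Run:
```python
from h import *
im,d,P,E,c=look("wrist"); A=cv2.resize(im[0:260,100:420,::-1],None,fx=1.25,fy=1.25)
peg(P)
im,d,P2,E,c2=look("side")
B=cv2.resize(im[165:265,200:322,::-1],(397,325),interpolation=cv2.INTER_CUBIC)
cv2.imwrite("pics/fin.png",np.hstack([A,B]))
p=np.concatenate([P.reshape(-1,3),P2.reshape(-1,3)]); s=p[(abs(p[:,0]-.487)<.05)&(abs(p[:,1]+.192)<.09)&(p[:,2]>.04)&(p[:,2]<.2)]
print("board",len(s),np.percentile(s,[1,50,99],axis=0).round(3).tolist())
print(get_state()["tool_pos"])
```

```text
peg n 1948 angle -0.9725561 y at tip -0.18974465 y at seat -0.1907632 xmin 0.43768487920770405 top z near tip 0.23609655082048495
sleeve [[0.557, -0.217, 0.231], [0.606, -0.169, 0.248]]
board 1696 [[0.473, -0.279, 0.056], [0.49, -0.206, 0.15], [0.535, -0.146, 0.197]]
[ 0.48681092 -0.19157195  0.32946825]
```

View pics/fin.png

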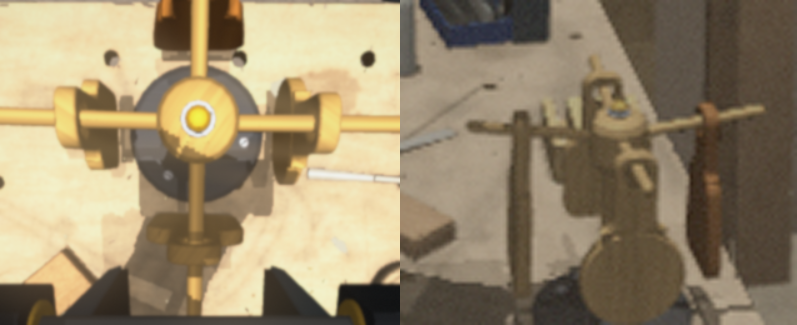

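The final view shows the board hanging on the free peg at (195,235), with about 50 mm of peg beyond it. The other three boards are on their pegs, and the peg is within about 1° of −x. I let it settle, then sign off.

Call:
drive_tool([
  [0,0,-20,0],
  [0,0,-10,0],
  [0,0,0,0],
  [0,0,0,0],
  [0,0,0,0],
  [0,0,0,0],
  [0,0,0,0],
  [0,0,0,0],
])

```text
time_s: 17.98
tool_pos: [0.4861, -0.1913, 0.357]
tool_rot: [1.0, 0.001, -0.0, -0.0]
contact_force: [-0.1, -0.6, 0.1]
gripper_width: 0.0641
grip_force: 0.0
```

```bash
python3 -c "
from rig import *
print(sign_off())"
```

```text
the job is handed in; nothing more can be done
None
```

The job is handed in at about 18 s: the free peg points at the near edge to within about 1°, the board hangs on it about 95 mm from the tree's axis, the other three boards are still on their pegs, and the bench items were never touched (the sign-off gave no verdict).

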